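# Load a specimen jar into the carousel's empty bay

### The arm

A 7-joint arm with a two-finger parallel gripper is mounted at the origin on the work surface. World frame = base frame: x ahead of the robot, y to its left, z up, the work surface at z = 0. Lengths are in m, angles in rad, forces in N, time in s.
With the tool pointing down it reaches from about 0.4 to 0.85 m from the base axis. Payload 10.4 kg.
Tool frame: the origin (TCP) lies at the very end of the fingers, on their centre line; the grasp point (between the pads) lies 19 mm behind it; z points along the fingers, y is the direction in which the jaws open and shut (so a half turn about z gives the same grasp; the last joint's range is limited). The gripper opens to 85 mm and grips with 20 to 120 N. Pads are 22 mm wide; open, the fingers measure 114 mm over their backs; the gripper's body (76 mm by 85 mm) begins 54 mm behind the grasp point. The pads swing forward as they close: fully open they stand 13 mm farther back than shut.
Start: joints at [-1.173, 0.332, -0.065, 1.46, 0.022, 1.35, -0.088], TCP at [0.255, 0.571, 0.231] pointing down, gripper open.
Joint ranges: [-2.6, 2.6], [-0.5, 2.12], [-1.47, 1.34], [0.16, 2.42], [-1.27, 4.41], [0.06, 2.06], [-2.6, 2.6]. Speed limits (rad/s): [2.22, 2.22, 2.79, 2.79, 3.14, 3.14, 3.14].

### API

Orientations are given as a unit quaternion [x, y, z, w].
In Python, from workcell import get_obs, camera, camera_info, hand_in gives the robot as it stands.
- The arm moves only by the tool move_arm, never from a script. Its argument "moves" is a list of rows, each a list of 3 entries, a list of its own where there are three numbers: the shift along the tool's x, y, z in units of 25 mm (1.0 is 25 mm), then the turn, a rotation vector about the tool's x, y, z in degrees, then the opening, from 0 (shut) to 1 (fully open). A call has 1 to 5 rows; each row shifts and turns the commanded pose from where the row before left it, along the tool's axes as they then stand; what a row does not reach is not made up. A row lasts 1/8 s, in which the tool goes at most 62.5 mm and 10.7 degrees, less where a joint would pass 70% of its speed; a pose out of reach is approached as far as the arm can. A call is refused whole if a number of a shift passes 1 or a number of a turn 10.7, either way. A call with a gripper value outside its range is refused whole. The fingers move at their own pace and stop on an object; "squeeze" is the grip in N (left out, the last holds). Time passes only in rows, so rows that do not move let the fingers close. It gives the time, the measured TCP pose, the force and the opening at its end, in the units of the state.
- get_obs(): the state, without advancing time (a new reading comes with each control period).
- camera(name): name is "scene" or "top" or "wrist"; returns the picture (400x640x3 uint8, red, green, blue); there is no depth.
- camera_info(name): a dict with "fx", "fy", "cx", "cy" (pixels), "origin" and "rotation" of the camera in the world. Camera axes: x right, y down, z forward; pixel columns grow to the right and rows downward; lengths in m; the calibration is good to about 2 mm. A picture is of the moment at which its call begins: read the wrist's pose just before it. camera_info takes no time and is no camera call; for the wrist camera it gives the pose at the moment of the call.
- hand_in(): hands the job in, once; it reports no verdict.
The state is a dict: "clock": time; "joint_pos": joint angles; "joint_velocities": joint speeds; "tau": joint torques, N m; "position": TCP position; "ee_rot": TCP orientation; "ft_force": force on the tool from outside, world axes, zero at the start; "torque": the same for the moment, N m; "grip_width": opening from 0.0 (shut) to 1.0 (fully open).
Only numpy, scipy, OpenCV 4.12 (cv2) and the standard library are available. Lean on these libraries where they do the work, as an engineer would, in place of code of your own. Each camera call takes 0.05 s, during which the arm holds its last target. There are 200 camera calls.

### The job

Turn the carousel's clear cover by its post until the slot lines up squarely with the one empty bay, and let go of it. Then take the knob-lidded jar from the white board and stand it upright on the floor of that bay, kept upright and set down gently rather than dropped; leave the cover lined up and the other things on the bench where they are.

Things in the scene. Friction and masses are not known exactly. Their poses are not given: they have to be found in the camera images.
- carousel: round white specimen carousel fixed to the bench, 340 mm across, wall 104 mm high and 5 mm thick. Origin: on its vertical axis at bench level; z up, x towards the middle of the empty bay. Inside, six equal bays between a 20 mm radius hub and the wall, parted by 4 mm walls 100 mm high; five hold a jar like the loose one, fixed, and one is empty. A clear cover with one slot lies on top
- empty_bay (a point): point on the bay floor in the middle of the empty bay, 94 mm from the carousel's axis, 8 mm above the bench; z up, x pointing radially outward. The bay is about 90 mm wide here across the radius and runs from 20 to 165 mm from the axis.
- cover (a joint): angle (rad) of the flat clear round cover (5 mm thick, 340 mm across, its underside 104 mm above the bench) on the carousel: 0 or a full turn (6.28) when the slot is over the empty bay, growing anticlockwise seen from above. It turns either way without reaching a stop; light friction (about 1.5 N at the post) keeps it where it is left. A hub of 24 mm radius, 10 mm high, sits at its centre
- slot (a point): middle of the cover's slot, level with the cover's upper face (109 mm above the bench), 94 mm from the carousel's axis; x points radially outward. The slot is a 54 degree sector open at the rim, 85 mm wide here, with a dark steel strip 8 mm wide and 8 mm high along each edge, just outside it
- post (a point): grip point on the upright round dark steel post (24 mm diameter, standing 50 mm above the cover's upper face, with a low foot of 40 mm diameter and 4 mm height) that turns the cover. It is 110 mm from the carousel's axis, opposite the slot; the point lies on its axis, 136 mm above the bench, 23 mm below the post's top. It can only move along its circle: hold it with the fingers closing along the circle, not across it
- jar_mid (a point): centre (45 mm above its foot) of the loose amber jar on the white board; z up along the jar. Jar 90 mm tall overall: body 50 mm diameter and 50 mm high, grey lid 54 mm diameter and 6 mm thick, and a round grey knob on top, 22 mm diameter and 34 mm tall (from 11 to 45 mm above this point), by which it is lifted. About 160 g
- board: white plastic cutting board, 300 by 240 by 20 mm, fixed to the bench; origin under its centre, its top 20 mm above the origin
- forceps: bystander: steel forceps, 140 mm long, lying on the board along its own x; origin at the middle of its underside
- tubs: bystander: stack of two white tubs, 112 mm in diameter, 84 mm tall; origin under its centre
- reagent: bystander: grey bottle with black cap, 70 mm in diameter, 160 mm tall; origin under its centre
- dish: bystander: steel bowl, 90 mm in diameter, 45 mm tall; origin under its centre
Mind the look-alikes: they are no part of the job. Of the things like the part that bears jar_mid, leave any that is blue or turquoise; of the rest the smaller one is meant.

How it is judged:
By the outcome, as a careful person would: the job done as asked, in the order asked, and still so for the second after the job is handed in, with the robot touching nothing.
It also fails if it takes over 67 s, if anything falls off the work surface, if the arm or the gripper's body presses on something with over 40 N, if the wrist force passes 120 N, or if a joint passes its speed limit or range.

## Working session

There is one attempt and no reset: what is moved stays moved. The work goes in short steps, Python scripts to look and compute and a tool call to move; the robot and the scene stay as the last step left them, time stands still between calls to the robot, and variables do not carry over. Pictures are saved under pics/ and viewed, about 8 in all and at most 12, crops included, and the job is handed in when it is done.

Besides the shell and the picture viewer there is one more tool, called after ">>>" as name(argument=value, ...), one argument or row to a line, values as JSON. move_arm: Moves the arm, as the interface text tells. Its arguments: {"type":"object","properties":{"moves":{"type":"array","items":{"type":"array"}},"squeeze":{"type":"number"}},"required":["moves"]}

```bash
mkdir -p pics; ls; python3 - <<'E'
from workcell import *
import cv2,numpy as np
o=get_obs();print({k:np.round(v,3).tolist() for k,v in o.items()})
for n in("scene","top"):
    cv2.imwrite(f"pics/{n}0.png",camera(n)[:,:,::-1]);i=camera_info(n);print({k:np.round(v,4).tolist() for k,v in i.items()})
E
```

```text
pics
{'clock': 0.0, 'joint_pos': [-1.173, 0.333, -0.065, 1.461, 0.022, 1.35, -0.089], 'joint_velocities': [-0.0, -0.001, 0.0, -0.0, 0.002, -0.0, 0.002], 'tau': [-0.0, -62.544, 0.049, -39.159, 0.016, 0.01, 0.0], 'position': [0.255, 0.57, 0.231], 'ee_rot': [0.209, 0.978, -0.001, -0.0], 'ft_force': [0.61, -1.19, -0.406], 'torque': [0.045, -0.002, -0.027], 'grip_width': 0.997}
{'fx': 437.1682, 'fy': 437.1682, 'cx': 311.9634, 'cy': 199.8905, 'origin': [1.4079, -0.6007, 0.863], 'rotation': [0.7877, 0.4169, -0.2091, -0.4025]}
{'fx': 470.6275, 'fy': 470.6275, 'cx': 321.3929, 'cy': 198.8258, 'origin': [0.4884, -0.0133, 1.4521], 'rotation': [0.7088, -0.7047, 0.0201, -0.0245]}
```

View pics/top0.png

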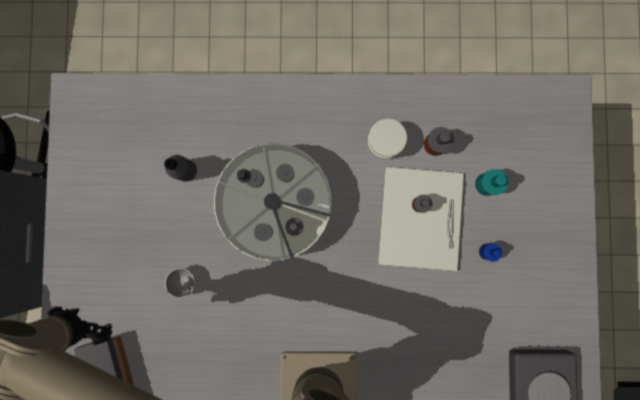

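View pics/scene0.png

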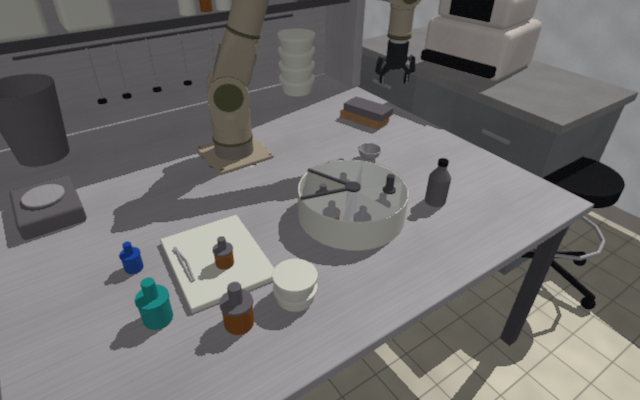

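The top view shows the carousel (hub ≈(273,202), post ≈(243,175), slot strips toward lower right), and the loose small amber jar on the board at ≈(423,203). I'll zoom in to see the bays.

```bash
cat > h.py <<'E'
from workcell import *
import cv2,numpy as np
from scipy.spatial.transform import Rotation as R
def rot(i):
    r=np.array(i["rotation"]); return R.from_quat(r).as_matrix() if r.size==4 else r
def proj(i,p):
    c=(np.atleast_2d(p)-i["origin"])@rot(i)
    return np.c_[i["fx"]*c[:,0]/c[:,2]+i["cx"],i["fy"]*c[:,1]/c[:,2]+i["cy"]]
def back(i,u,v,z):
    d=rot(i)@[(u-i["cx"])/i["fx"],(v-i["cy"])/i["fy"],1]; o=np.array(i["origin"])
    return o+d*(z-o[2])/d[2]
E
python3 - <<'E'
from h import *
i=camera_info("top")
for n,u,v,z in[("hub",273,202,.119),("posttop",243,175,.159),("jarknob",424,202,.11),("slotA",330,217,.11),("slotB",293,257,.11)]: print(n,back(i,u,v,z).round(3))
im=cv2.imread("pics/top0.png")
a=cv2.resize(im[135:270,205:340],None,fx=4.4,fy=4.4,interpolation=cv2.INTER_CUBIC)
a=(255*(a/255.)**.6).astype('uint8');cv2.imwrite("pics/c1.png",a)
E
```

```text
hub [0.563 0.133 0.119]
posttop [0.635 0.212 0.159]
jarknob [ 0.566 -0.297  0.11 ]
slotA [ 0.521 -0.03   0.11 ]
slotB [0.407 0.075 0.11 ]
```

View pics/c1.png

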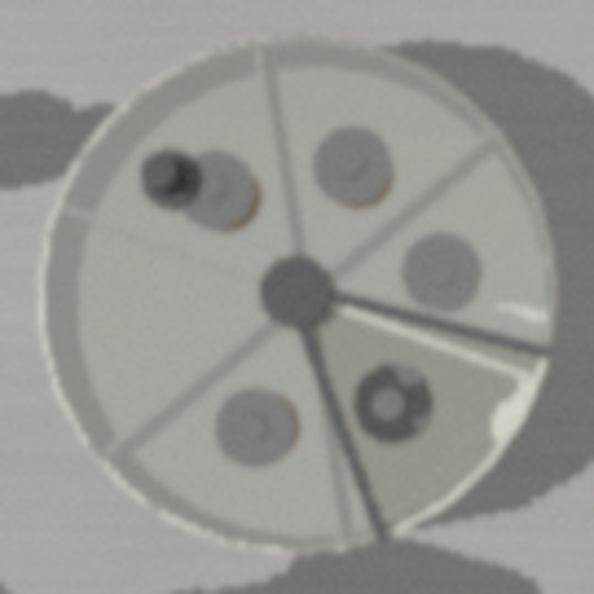

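```bash
python3 - <<'E'
from h import *
from scipy.optimize import least_squares
i=camera_info("top")
g=lambda u,v:(205+u/4.4-.4,135+v/4.4-.4)
# lids centres (lid top z .064)
L=[(442,271),(353,166),(222,191),(256,427),(394,403)]
P=np.array([back(i,*g(*p),.064)[:2] for p in L])
c=back(i,*g(297,291),.119)[:2]; print("hub",c)
a=np.degrees(np.arctan2(*(P-c).T[::-1]));print("jar ang",a,np.linalg.norm(P-c,axis=1))
k=np.round((a-a[0])/60)
f=lambda x:(np.c_[x[0]+.094*np.cos(x[2]+np.radians(60)*k),x[1]+.094*np.sin(x[2]+np.radians(60)*k)]-P).ravel()
s=least_squares(f,[*c,np.radians(a[0])]);print("fit",s.x[:2],"bay dir",np.degrees(s.x[2])+180,s.cost,s.fun.round(4))
p=back(i,*g(170,178),.159)[:2];print("post",p)
for cc in(c,s.x[:2]):
    d=p-cc;print("post ang",np.degrees(np.arctan2(d[1],d[0])),np.linalg.norm(d))
for q in[(547,351),(380,534)]:
    d=back(i,*g(*q),.117)[:2]-s.x[:2];print("strip",np.degrees(np.arctan2(d[1],d[0])),np.linalg.norm(d))
E
```

```text
hub [0.56618105 0.13514408]
jar ang [ -79.30056699  -19.1957449    39.2599216   159.79839109 -140.09729053] [0.09282764 0.09304017 0.09098093 0.09389399 0.09323268]
fit [0.56606348 0.13532993] bay dir 100.10600869930124 8.116599322825239e-06 [-0.0009 -0.0011  0.0004 -0.0012  0.0013  0.0032 -0.0004 -0.0003 -0.0005
 -0.0006]
post [0.63450956 0.21144321]
post ang 48.15445974354101 0.10242237106391784
post ang 48.036037178847145 0.10236257453751568
strip -103.08261739105555 0.16602487305148
strip -160.45980473276154 0.16508227529729286
```

The crop shows jars in five bays and the empty bay pointing left. The slot strips point lower right at ≈(547,351) and (380,534), and the post top is at ≈(170,178). The bay direction is about 100.1° and the post is at 48.1°, so the post must go to −79.9°, which is 128° clockwise. Next I plan the approach.

```bash
cat >> h.py <<'E'
C=np.array([.566,.1352]); BAY=100.2
def yaw_of(o): # heading of tool y, deg
    y=R.from_quat(o["ee_rot"]).as_matrix()[:,1]; return np.degrees(np.arctan2(y[1],y[0]))
def plan(path,start=None,grip=1):
    """path: list of (x,y,z,yaw) per row, tool down; prints rows grouped by 5"""
    o=get_obs(); p,a=start if start else (np.array(o["position"]),yaw_of(o))
    p=np.array(p,float); rows=[]
    for x,y,z,w in path:
        t=np.radians(a); Y=np.array([np.cos(t),np.sin(t),0]); X=np.array([-np.sin(t),np.cos(t),0]); Z=np.array([0,0,-1.])
        M=np.c_[np.cross(Y,Z),Y,Z]
        s=np.round(M.T@(np.array([x,y,z])-p)/.025,2); turn=round(-((w-a+180)%360-180),1)
        s=np.clip(s,-1,1); turn=float(np.clip(turn,-10.7,10.7))
        p=p+M@s*.025; a=a-turn; rows.append([s.tolist(),[0,0,turn],grip])
    for k in range(0,len(rows),5): print(rows[k:k+5])
    print("end",p.round(4),round(a,2))
def line(p0,p1,n): return [tuple(np.array(p0)+(np.array(p1)-p0)*k/n) for k in range(1,n+1)]
def here():
    o=get_obs(); return [*o["position"],yaw_of(o)]
def post(a,z,r=.11): t=np.radians(a); return [C[0]+r*np.cos(t),C[1]+r*np.sin(t),z,a+90]
E
python3 - <<'E'
from h import *
print(here()); h=here()
plan(line(h,post(48.1,.19),22))
E
```

```text
[np.float64(0.2551783898292305), np.float64(0.5701712349484084), np.float64(0.23057244699033846), np.float64(65.89055041308325)]
[[[-0.9, -0.3, 0.07], [0, 0, -3.3], 1], [[-0.88, -0.35, 0.08], [0, 0, -3.3], 1], [[-0.86, -0.4, 0.07], [0, 0, -3.2], 1], [[-0.84, -0.45, 0.08], [0, 0, -3.3], 1], [[-0.8, -0.5, 0.07], [0, 0, -3.3], 1]]
[[[-0.78, -0.54, 0.07], [0, 0, -3.3], 1], [[-0.75, -0.59, 0.08], [0, 0, -3.3], 1], [[-0.71, -0.63, 0.07], [0, 0, -3.3], 1], [[-0.67, -0.67, 0.07], [0, 0, -3.2], 1], [[-0.64, -0.7, 0.08], [0, 0, -3.3], 1]]
[[[-0.59, -0.74, 0.07], [0, 0, -3.3], 1], [[-0.55, -0.77, 0.08], [0, 0, -3.3], 1], [[-0.51, -0.81, 0.07], [0, 0, -3.3], 1], [[-0.45, -0.83, 0.07], [0, 0, -3.3], 1], [[-0.41, -0.86, 0.08], [0, 0, -3.2], 1]]
[[[-0.36, -0.87, 0.07], [0, 0, -3.3], 1], [[-0.31, -0.9, 0.07], [0, 0, -3.3], 1], [[-0.26, -0.91, 0.08], [0, 0, -3.3], 1], [[-0.2, -0.93, 0.07], [0, 0, -3.3], 1], [[-0.16, -0.94, 0.08], [0, 0, -3.2], 1]]
[[[-0.09, -0.94, 0.07], [0, 0, -3.3], 1], [[-0.05, -0.95, 0.07], [0, 0, -3.3], 1]]
end [0.6395 0.2171 0.1901] 138.09
```

>>> move_arm(
  moves=[
    [[-0.9,-0.3,0.07],[0,0,-3.3],1],
    [[-0.88,-0.35,0.08],[0,0,-3.3],1],
    [[-0.86,-0.4,0.07],[0,0,-3.2],1],
    [[-0.84,-0.45,0.08],[0,0,-3.3],1],
    [[-0.8,-0.5,0.07],[0,0,-3.3],1],
  ],
)

```text
clock: 0.72
position: [0.343, 0.4895, 0.2216]
ee_rot: [0.066, 0.998, -0.0, -0.0]
ft_force: [-0.1, -0.1, -0.1]
grip_width: 1.0
```

>>> move_arm(
  moves=[
    [[-0.78,-0.54,0.07],[0,0,-3.3],1],
    [[-0.75,-0.59,0.08],[0,0,-3.3],1],
    [[-0.71,-0.63,0.07],[0,0,-3.3],1],
    [[-0.67,-0.67,0.07],[0,0,-3.2],1],
    [[-0.64,-0.7,0.08],[0,0,-3.3],1],
  ],
)

```text
clock: 1.35
position: [0.4304, 0.4093, 0.2124]
ee_rot: [-0.077, 0.997, -0.0, -0.0]
ft_force: [0.0, -0.2, 0.2]
grip_width: 1.002
```

>>> move_arm(
  moves=[
    [[-0.59,-0.74,0.07],[0,0,-3.3],1],
    [[-0.55,-0.77,0.08],[0,0,-3.3],1],
    [[-0.51,-0.81,0.07],[0,0,-3.3],1],
    [[-0.45,-0.83,0.07],[0,0,-3.3],1],
    [[-0.41,-0.86,0.08],[0,0,-3.2],1],
  ],
)

```text
clock: 1.98
position: [0.5176, 0.329, 0.2031]
ee_rot: [-0.218, 0.976, -0.0, -0.0]
ft_force: [-0.1, -0.1, 0.0]
grip_width: 0.999
```

>>> move_arm(
  moves=[
    [[-0.36,-0.87,0.07],[0,0,-3.3],1],
    [[-0.31,-0.9,0.07],[0,0,-3.3],1],
    [[-0.26,-0.91,0.08],[0,0,-3.3],1],
    [[-0.2,-0.93,0.07],[0,0,-3.3],1],
    [[-0.16,-0.94,0.08],[0,0,-3.2],1],
  ],
)

```text
clock: 2.6
position: [0.6051, 0.2489, 0.1938]
ee_rot: [-0.355, 0.935, 0.0, -0.0]
ft_force: [0.6, -0.1, -0.0]
grip_width: 1.002
```

>>> move_arm(
  moves=[
    [[-0.09,-0.94,0.07],[0,0,-3.3],1],
    [[-0.05,-0.95,0.07],[0,0,-3.3],1],
    [[0,0,0],[0,0,0],1],
    [[0,0,0],[0,0,0],1],
  ],
)

```text
clock: 3.1
position: [0.639, 0.2182, 0.1905]
ee_rot: [-0.407, 0.913, 0.0, -0.0]
ft_force: [0.1, 0.6, 0.7]
grip_width: 1.001
```

```bash
python3 - <<'E'
from h import *
print(here(),get_obs()["joint_pos"],get_obs()["clock"])
i=camera_info("wrist"); im=camera("wrist")[:,:,::-1]
for q in (post(48.1,.159),[*C,.119]): print(proj(i,q[:3]))
im=(255*(im/255.)**.6).astype('uint8'); cv2.imwrite("pics/w1.png",im)
E
```

```text
[np.float64(0.6390448756236293), np.float64(0.21818272069375064), np.float64(0.19047622448413504), np.float64(138.0778377113503)] [-0.42074707  0.46269816  0.0343273   1.36925972 -0.01659966  1.31055659
  2.02416807] 3.1
[[315.71387413 233.94988402]]
[[315.4500861   62.07785831]]
```

View pics/w1.png

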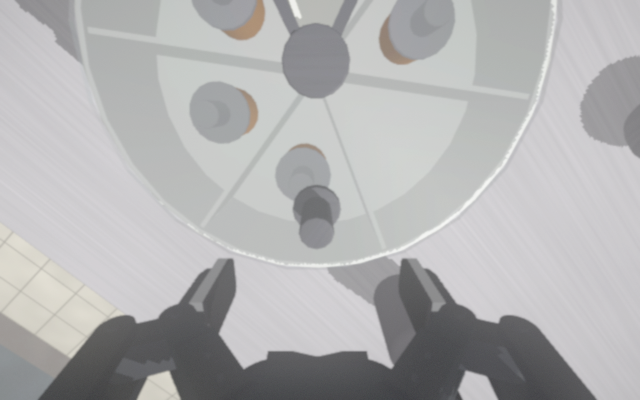

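The wrist view matches the prediction to within 1–2 px: post top at (317,233) and hub at (316,61). I'll descend and grip.

>>> move_arm(
  moves=[
    [[0,0,0.8],[0,0,0],1],
    [[0,0,0.8],[0,0,0],1],
    [[0,0,0.7],[0,0,0],1],
    [[0,0,0.5],[0,0,0],1],
    [[0,0,0],[0,0,0],0.6],
  ],
  squeeze=30,
)

```text
clock: 3.78
position: [0.6391, 0.2173, 0.1194]
ee_rot: [-0.407, 0.913, 0.0, -0.001]
ft_force: [0.2, -0.1, -0.1]
grip_width: 0.817
```

>>> move_arm(
  moves=[
    [[0,0,0],[0,0,0],0.15],
    [[0,0,0],[0,0,0],0.15],
    [[0,0,0],[0,0,0],0.15],
    [[0,0,0],[0,0,0],0.15],
  ],
)

```text
clock: 4.28
position: [0.64, 0.2176, 0.1217]
ee_rot: [-0.407, 0.913, 0.0, 0.001]
ft_force: [-0.9, 0.5, 5.3]
grip_width: 0.272
```

```bash
python3 - <<'E'
from h import *
o=get_obs();h=here();print(h,o["ft_force"],o["grip_width"],o["clock"])
d=np.array(h[:2])-C;print(np.degrees(np.arctan2(d[1],d[0])),np.linalg.norm(d))
n=20;a=np.linspace(48.1,BAY-180,n+1)[1:]
plan([post(t,.1205) for t in a],grip=0.15)
E
```

```text
[np.float64(0.6400087262773425), np.float64(0.21763851695463038), np.float64(0.12165344012090071), np.float64(138.08710216032642)] [-0.93718913  0.49222617  5.29795867] 0.27247287705520334 4.275
48.08426534920287 0.11078538099800667
[[[0.06, -0.49, 0.05], [0, 0, 6.4], 0.15], [[0.03, -0.49, -0.0], [0, 0, 6.4], 0.15], [[0.02, -0.49, -0.0], [0, 0, 6.4], 0.15], [[0.03, -0.49, -0.0], [0, 0, 6.4], 0.15], [[0.03, -0.49, -0.0], [0, 0, 6.4], 0.15]]
[[[0.03, -0.49, -0.0], [0, 0, 6.4], 0.15], [[0.02, -0.49, -0.0], [0, 0, 6.4], 0.15], [[0.03, -0.49, -0.0], [0, 0, 6.3], 0.15], [[0.03, -0.49, -0.0], [0, 0, 6.4], 0.15], [[0.03, -0.49, -0.0], [0, 0, 6.4], 0.15]]
[[[0.02, -0.49, -0.0], [0, 0, 6.4], 0.15], [[0.03, -0.49, -0.0], [0, 0, 6.4], 0.15], [[0.03, -0.49, -0.0], [0, 0, 6.4], 0.15], [[0.03, -0.49, -0.0], [0, 0, 6.4], 0.15], [[0.02, -0.49, -0.0], [0, 0, 6.4], 0.15]]
[[[0.03, -0.49, -0.0], [0, 0, 6.4], 0.15], [[0.03, -0.49, -0.0], [0, 0, 6.4], 0.15], [[0.03, -0.49, -0.0], [0, 0, 6.4], 0.15], [[0.02, -0.49, -0.0], [0, 0, 6.4], 0.15], [[0.03, -0.49, -0.0], [0, 0, 6.4], 0.15]]
end [0.5855 0.0269 0.1204] 10.19
```

>>> move_arm(
  moves=[
    [[0,0,-0.12],[0,0,0],0.15],
    [[0.03,-0.49,0],[0,0,6.4],0.15],
    [[0.02,-0.49,0],[0,0,6.4],0.15],
    [[0.03,-0.49,0],[0,0,6.4],0.15],
    [[0.03,-0.49,0],[0,0,6.4],0.15],
  ],
)

```text
clock: 4.9
position: [0.6682, 0.178, 0.1218]
ee_rot: [-0.194, 0.981, 0.0, 0.0]
ft_force: [8.0, 3.0, -13.5]
grip_width: 0.268
```

>>> move_arm(
  moves=[
    [[0.03,-0.49,0],[0,0,6.4],0.15],
    [[0.03,-0.49,0],[0,0,6.4],0.15],
    [[0.02,-0.49,0],[0,0,6.4],0.15],
    [[0.03,-0.49,0],[0,0,6.4],0.15],
    [[0.03,-0.49,0],[0,0,6.4],0.15],
  ],
)

```text
clock: 5.52
position: [0.6755, 0.1161, 0.1218]
ee_rot: [0.085, 0.996, -0.001, 0.001]
ft_force: [11.4, -1.3, -14.9]
grip_width: 0.272
```

```bash
python3 - <<'E'
from h import *
o=get_obs();h=here();print(h,o["ft_force"],o["grip_width"],o["clock"],o["joint_pos"])
d=np.array(h[:2])-C;t=np.degrees(np.arctan2(d[1],d[0]));print(t,np.linalg.norm(d))
n=11;a=np.linspace(48.1-6.4*9,BAY-180,n+1)[1:]
plan([post(t,.122) for t in a],start=(post(48.1-57.6,.122)[:3],138.1-57.6),grip=0.15)
E
```

```text
[np.float64(0.6754588327770118), np.float64(0.11613311463627146), np.float64(0.1218333055897606), np.float64(80.24840026691092)] [ 11.43378336  -1.34361606 -14.92779097] 0.27198015720585517 5.525 [-0.41303514  0.53997327  0.24832449  1.42600076 -0.13456079  1.19138095
  1.25168508]
-9.881336459181782 0.11110707533896934
[[[0.03, -0.49, 0.0], [0, 0, 6.4], 0.15], [[0.02, -0.49, 0.0], [0, 0, 6.4], 0.15], [[0.03, -0.49, 0.0], [0, 0, 6.4], 0.15], [[0.03, -0.49, 0.0], [0, 0, 6.4], 0.15], [[0.03, -0.49, 0.0], [0, 0, 6.4], 0.15]]
[[[0.02, -0.49, 0.0], [0, 0, 6.3], 0.15], [[0.03, -0.49, 0.0], [0, 0, 6.4], 0.15], [[0.03, -0.49, 0.0], [0, 0, 6.4], 0.15], [[0.03, -0.49, 0.0], [0, 0, 6.4], 0.15], [[0.02, -0.49, 0.0], [0, 0, 6.4], 0.15]]
[[[0.03, -0.49, 0.0], [0, 0, 6.4], 0.15]]
end [0.5854 0.0269 0.122 ] 10.2
```

>>> move_arm(
  moves=[
    [[-0.03,-0.49,0.08],[0,0,6.4],0.15],
    [[0.02,-0.49,0.0],[0,0,6.4],0.15],
    [[0.03,-0.49,0.0],[0,0,6.4],0.15],
    [[0.03,-0.49,0.0],[0,0,6.4],0.15],
    [[0.03,-0.49,0.0],[0,0,6.4],0.15],
  ],
)

```text
clock: 6.15
position: [0.6497, 0.0613, 0.1217]
ee_rot: [0.356, 0.934, -0.001, 0.0]
ft_force: [-0.6, -2.8, 1.8]
grip_width: 0.267
```

>>> move_arm(
  moves=[
    [[0.02,-0.49,0.0],[0,0,6.3],0.15],
    [[0.03,-0.49,0.0],[0,0,6.4],0.15],
    [[0.03,-0.49,0.0],[0,0,6.4],0.15],
    [[0.03,-0.49,0.0],[0,0,6.4],0.15],
    [[0.02,-0.49,0.0],[0,0,6.4],0.15],
  ],
)

```text
clock: 6.78
position: [0.5983, 0.0278, 0.1217]
ee_rot: [0.6, 0.8, -0.001, 0.0]
ft_force: [-0.7, -3.4, 1.9]
grip_width: 0.27
```

>>> move_arm(
  moves=[
    [[0.03,-0.49,0.0],[0,0,6.4],0.15],
    [[0,0,0],[0,0,0],0.15],
    [[0,0,0],[0,0,0],0.15],
  ],
)

```text
clock: 7.15
position: [0.5861, 0.0248, 0.1217]
ee_rot: [0.642, 0.767, -0.001, 0.0]
ft_force: [-3.3, -7.5, 2.2]
grip_width: 0.273
```

```bash
python3 - <<'E'
from h import *
o=get_obs();h=here();print(h,o["ft_force"],o["grip_width"],o["clock"],o["joint_pos"])
d=np.array(h[:2])-C;t=np.degrees(np.arctan2(d[1],d[0]));print(t,np.linalg.norm(d))
im=camera("top")[:,:,::-1];cv2.imwrite("pics/top1.png",im)
a=cv2.resize(im[135:270,205:340],None,fx=4.4,fy=4.4,interpolation=cv2.INTER_CUBIC)
cv2.imwrite("pics/c2.png",(255*(a/255.)**.6).astype('uint8'))
E
```

```text
[np.float64(0.5861404482178101), np.float64(0.02480917981916423), np.float64(0.12165237025204459), np.float64(10.110708254995062)] [-3.28038083 -7.4720504   2.234747  ] 0.27316929732738776 7.15 [-0.54170576  0.35940059  0.5134762   1.72183281 -0.1913498   1.11241569
  0.20626311]
-79.6602946183277 0.11221306000021525
```

View pics/c2.png

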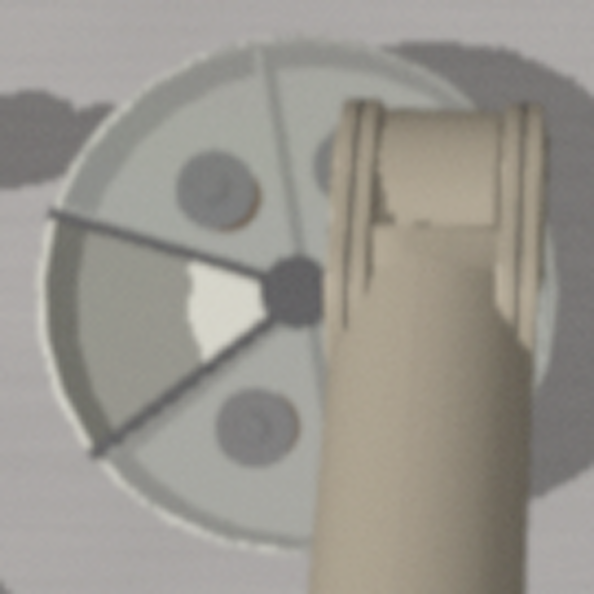

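```bash
python3 - <<'E'
from h import *
from scipy.optimize import least_squares
i=camera_info("top")
g=lambda u,v:(205+u/4.4-.4,135+v/4.4-.4)
L=[(442,271),(353,166),(214,190),(256,427),(394,403)]
P=np.array([back(i,*g(*p),.064)[:2] for p in L]);k=np.array([0,1,2,-2,-1])
f=lambda x:(np.c_[x[0]+.094*np.cos(x[2]+np.radians(60)*k),x[1]+.094*np.sin(x[2]+np.radians(60)*k)]-P).ravel()
s=least_squares(f,[*C,-1.4]);c=s.x[:2];print(c,np.degrees(s.x[2])+180,s.fun.round(4))
A=[]
for q in[(48,210),(95,455)]:
    d=back(i,*g(*q),.115)[:2]-c;A.append(np.degrees(np.arctan2(d[1],d[0])));print(A[-1],np.linalg.norm(d))
print("slot",np.mean(A))
h=here();d=np.array(h[:2])-c;print("post",np.degrees(np.arctan2(d[1],d[0])),np.linalg.norm(d))
E
```

```text
[0.56605337 0.13638612] 100.53875625419263 [-0.0002  0.      0.0006  0.0005  0.0002 -0.0006 -0.0006  0.0001 -0.
 -0.    ]
72.13215492872526 0.169849454023419
129.67027672906505 0.1664370145142679
slot 100.90121582889515
post -79.76281971515814 0.11336306119385035
```

The strips now flank the empty bay, with ends at ≈(48,210) and (95,455). Slot angle is 100.2–100.9° against a bay at 100.5°, so it is aligned. I'll release, lift, and go above the jar.

>>> move_arm(
  moves=[
    [[0,0,0],[0,0,0],0.6],
    [[0,0,0],[0,0,0],0.8],
    [[0,0,0],[0,0,0],0.8],
  ],
)

```text
clock: 7.58
position: [0.587, 0.0274, 0.1218]
ee_rot: [0.641, 0.767, 0.0, -0.0]
ft_force: [-0.8, -0.1, -0.0]
grip_width: 0.802
```

>>> move_arm(
  moves=[
    [[0,0,-0.3],[0,0,0],0.8],
    [[0,0,-0.7],[0,0,0],0.8],
    [[0,0,-0.9],[0,0,0],0.8],
    [[0,0,-0.9],[0,0,0],0.8],
  ],
)

```text
clock: 8.07
position: [0.5873, 0.0271, 0.194]
ee_rot: [0.642, 0.767, 0.001, 0.0]
ft_force: [0.3, 0.4, -0.5]
grip_width: 0.805
```

```bash
python3 - <<'E'
from h import *
h=here();print(h,get_obs()["clock"])
i=camera_info("top")
im=cv2.imread("pics/top0.png");cv2.imwrite("pics/j.png",cv2.resize(im[180:225,400:470],None,fx=8,fy=8,interpolation=cv2.INTER_CUBIC))
J=back(i,424,202.5,.1)[:2];print(J)
plan(line(h,[*J,.19,60],18),grip=.8)
E
```

```text
[np.float64(0.5872519716969343), np.float64(0.027055248924716058), np.float64(0.19395333035874993), np.float64(10.18204997749385)] 8.075
[ 0.56472597 -0.29957469]
[[[-0.71, -0.18, 0.01], [0, 0, -2.8], 0.8], [[-0.69, -0.21, 0.01], [0, 0, -2.7], 0.8], [[-0.69, -0.24, 0.01], [0, 0, -2.8], 0.8], [[-0.67, -0.28, 0.01], [0, 0, -2.8], 0.8], [[-0.66, -0.31, 0.0], [0, 0, -2.7], 0.8]]
[[[-0.64, -0.34, 0.01], [0, 0, -2.8], 0.8], [[-0.63, -0.37, 0.01], [0, 0, -2.8], 0.8], [[-0.6, -0.41, 0.01], [0, 0, -2.7], 0.8], [[-0.59, -0.43, 0.01], [0, 0, -2.8], 0.8], [[-0.56, -0.45, 0.01], [0, 0, -2.8], 0.8]]
[[[-0.55, -0.49, 0.01], [0, 0, -2.7], 0.8], [[-0.52, -0.51, 0.01], [0, 0, -2.8], 0.8], [[-0.49, -0.53, 0.0], [0, 0, -2.8], 0.8], [[-0.46, -0.56, 0.01], [0, 0, -2.7], 0.8], [[-0.44, -0.58, 0.01], [0, 0, -2.8], 0.8]]
[[[-0.41, -0.6, 0.01], [0, 0, -2.8], 0.8], [[-0.39, -0.62, 0.01], [0, 0, -2.8], 0.8], [[-0.35, -0.64, 0.01], [0, 0, -2.7], 0.8]]
end [ 0.5648 -0.2996  0.19  ] 59.98
```

View pics/j.png

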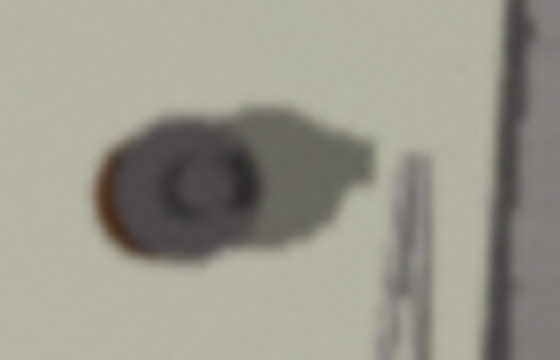

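The lid centre is at ≈(423,203) and the knob top at ≈(426,203) in full-image pixels, which agrees with my estimate. The forceps lie off to the right, clear of the jar. I'll move.

>>> move_arm(
  moves=[
    [[-0.71,-0.18,0.01],[0,0,-2.8],0.8],
    [[-0.69,-0.21,0.01],[0,0,-2.7],0.8],
    [[-0.69,-0.24,0.01],[0,0,-2.8],0.8],
    [[-0.67,-0.28,0.01],[0,0,-2.8],0.8],
    [[-0.66,-0.31,0.0],[0,0,-2.7],0.8],
  ],
)

```text
clock: 8.7
position: [0.581, -0.0643, 0.1923]
ee_rot: [0.544, 0.839, 0.0, 0.001]
ft_force: [0.4, 0.1, -0.0]
grip_width: 0.8
```

>>> move_arm(
  moves=[
    [[-0.64,-0.34,0.01],[0,0,-2.8],0.8],
    [[-0.63,-0.37,0.01],[0,0,-2.8],0.8],
    [[-0.6,-0.41,0.01],[0,0,-2.7],0.8],
    [[-0.59,-0.43,0.01],[0,0,-2.8],0.8],
    [[-0.56,-0.45,0.01],[0,0,-2.8],0.8],
  ],
)

```text
clock: 9.32
position: [0.5747, -0.1549, 0.191]
ee_rot: [0.439, 0.899, 0.0, 0.001]
ft_force: [-0.8, 0.0, -0.7]
grip_width: 0.798
```

>>> move_arm(
  moves=[
    [[-0.55,-0.49,0.01],[0,0,-2.7],0.8],
    [[-0.52,-0.51,0.01],[0,0,-2.8],0.8],
    [[-0.49,-0.53,0.0],[0,0,-2.8],0.8],
    [[-0.46,-0.56,0.01],[0,0,-2.7],0.8],
    [[-0.44,-0.58,0.01],[0,0,-2.8],0.8],
  ],
)

```text
clock: 9.95
position: [0.5684, -0.2457, 0.1901]
ee_rot: [0.327, 0.945, 0.0, 0.001]
ft_force: [0.4, -0.2, 0.1]
grip_width: 0.793
```

>>> move_arm(
  moves=[
    [[-0.41,-0.6,0.01],[0,0,-2.8],0.8],
    [[-0.39,-0.62,0.01],[0,0,-2.8],0.8],
    [[-0.35,-0.64,0.01],[0,0,-2.7],0.8],
    [[0,0,0],[0,0,0],0.8],
    [[0,0,0],[0,0,0],0.8],
  ],
)

```text
clock: 10.58
position: [0.565, -0.2987, 0.1884]
ee_rot: [0.259, 0.966, 0.0, 0.0]
ft_force: [-0.4, 0.9, -0.1]
grip_width: 0.8
```

```bash
python3 - <<'E'
from h import *
h=here();print(h,get_obs()["clock"],get_obs()["joint_pos"])
i=camera_info("wrist"); im=camera("wrist")[:,:,::-1]
for z in(.110,.076): print(proj(i,[.5648,-.2996,z]), proj(i,[h[0],h[1],z]))
cv2.imwrite("pics/w2.png",(255*(im/255.)**.6).astype('uint8'))
E
```

```text
[np.float64(0.5649940666532542), np.float64(-0.2987437122886663), np.float64(0.18836887063683774), np.float64(59.96641537946591)] 10.575 [ 0.01492308  0.41793167  0.53209879  1.50493706 -0.21750393  1.27741004
  1.6189104 ]
[[315.98811331 210.61942649]] [[316.9993926  210.32367908]]
[[316.10531422 198.05804792]] [[316.9957952  197.79373807]]
```

View pics/w2.png

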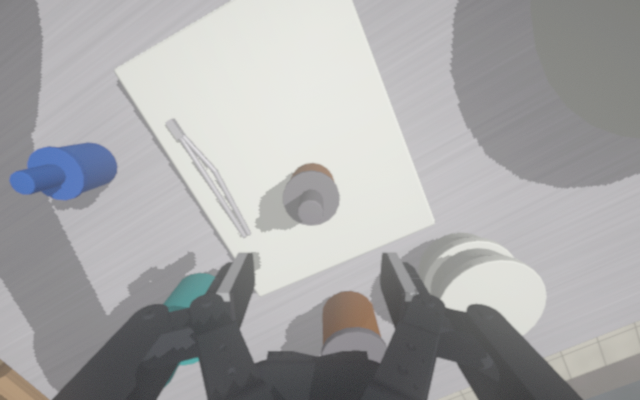

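```bash
python3 - <<'E'
from h import *
h=here();i=camera_info("wrist")
a,b=back(i,312,211,.110),back(i,311.5,196.5,.076);print(a,b)
J=(a+b)[:2]/2
p=line(h,[*J,.12,59.97],3)+line([*J,.12,59.97],[*J,.084,59.97],3)
plan(p,grip=.8)
for q in (a,b):print(q)
E
```

```text
[ 0.56344314 -0.30231721  0.11      ] [ 0.56131466 -0.30226101  0.076     ]
[[[0.01, -0.06, 0.91], [0, 0, 0.0], 0.8], [[0.0, -0.06, 0.91], [0, 0, 0.0], 0.8], [[0.01, -0.07, 0.91], [0, 0, 0.0], 0.8], [[-0.0, 0.0, 0.48], [0, 0, 0.0], 0.8], [[-0.0, 0.0, 0.48], [0, 0, 0.0], 0.8]]
[[[-0.0, 0.0, 0.48], [0, 0, 0.0], 0.8]]
end [ 0.5623 -0.3023  0.084 ] 60.01
[ 0.56344314 -0.30231721  0.11      ]
[ 0.56131466 -0.30226101  0.076     ]
```

>>> move_arm(
  moves=[
    [[0.01,-0.06,0.91],[0,0,0],0.8],
    [[0.0,-0.06,0.91],[0,0,0],0.8],
    [[0.01,-0.07,0.91],[0,0,0],0.8],
    [[0,0,0.56],[0,0,0],0.8],
    [[0,0,0.56],[0,0,0],0.8],
  ],
)

```text
clock: 11.25
position: [0.5623, -0.3029, 0.0913]
ee_rot: [0.259, 0.966, 0.0, 0.0]
ft_force: [-0.2, -1.0, -0.6]
grip_width: 0.797
```

>>> move_arm(
  moves=[
    [[0,0,0.5],[0,0,0],0.8],
    [[0,0,0],[0,0,0],0.5],
    [[0,0,0],[0,0,0],0.35],
    [[0,0,0],[0,0,0],0.1],
    [[0,0,0],[0,0,0],0.1],
  ],
  squeeze=40,
)

```text
clock: 11.88
position: [0.5623, -0.3037, 0.0798]
ee_rot: [0.259, 0.966, -0.0, 0.001]
ft_force: [-0.8, -0.6, 4.0]
grip_width: 0.242
```

>>> move_arm(
  moves=[
    [[0,0,0],[0,0,0],0.1],
    [[0,0,0],[0,0,0],0.1],
    [[0,0,-0.2],[0,0,0],0.1],
    [[0,0,-0.4],[0,0,0],0.1],
    [[0,0,-0.5],[0,0,0],0.1],
  ],
)

```text
clock: 12.5
position: [0.5616, -0.3034, 0.1071]
ee_rot: [0.259, 0.966, 0.0, -0.0]
ft_force: [0.0, -0.1, -0.8]
grip_width: 0.244
```

```bash
python3 - <<'E'
from h import *
o=get_obs();h=here();print(h,o["ft_force"],o["grip_width"],o["clock"])
cv2.imwrite("pics/s3.png",cv2.resize(camera("scene")[180:320,130:350,::-1],None,fx=3,fy=3,interpolation=cv2.INTER_CUBIC))
E
```

```text
[np.float64(0.5615660037194745), np.float64(-0.3033562830573385), np.float64(0.10708304792203698), np.float64(59.98853709281367)] [ 0.01804028 -0.13593712 -0.82181784] 0.2435499160126868 12.5
```

View pics/s3.png

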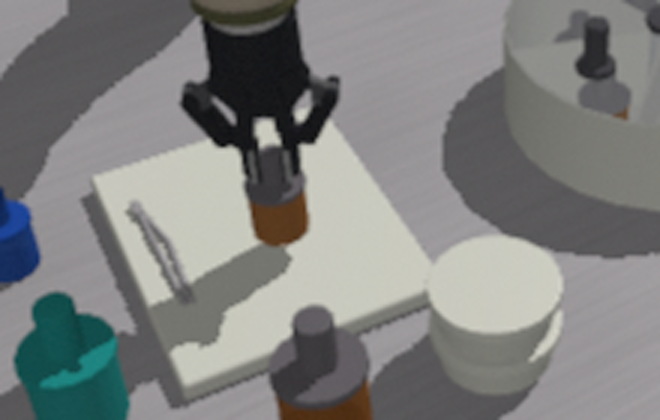

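The jar is held by its knob, upright and clear of the board. I'll lift it and carry it over at a height that clears the post.

```bash
python3 - <<'E'
from h import *
h=here();c=np.array([.566,.136]);t=np.radians(100.5)
B=[*(c+.094*np.array([np.cos(t),np.sin(t)])),.25,100.5];print(B)
u=[*h[:2],.25,h[3]]
s=np.r_[.3,.7,np.ones(23),.7,.3];s=np.cumsum(s)/s.sum()
z=np.array(h);l=[.1,.25,.44,.63,.82,.95,1]
plan([tuple(z+(np.array(u)-z)*k) for k in l]+[tuple(np.array(u)+(np.array(B)-u)*k) for k in s],grip=.1)
E
```

```text
[np.float64(0.5488698606037381), np.float64(0.22842596131101173), 0.25, 100.5]
[[[0.0, 0.0, -0.56], [0, 0, -0.0], 0.1], [[0.0, 0.0, -0.85], [0, 0, -0.0], 0.1], [[0.0, 0.0, -1.0], [0, 0, -0.0], 0.1], [[0.0, 0.0, -1.0], [0, 0, -0.0], 0.1], [[0.0, 0.0, -1.0], [0, 0, -0.0], 0.1]]
[[[0.0, 0.0, -0.94], [0, 0, -0.0], 0.1], [[0.0, 0.0, -0.28], [0, 0, -0.0], 0.1], [[0.13, 0.22, -0.0], [0, 0, -0.5], 0.1], [[0.31, 0.51, -0.0], [0, 0, -1.1], 0.1], [[0.43, 0.74, -0.0], [0, 0, -1.6], 0.1]]
[[[0.4, 0.75, -0.0], [0, 0, -1.7], 0.1], [[0.38, 0.76, -0.0], [0, 0, -1.6], 0.1], [[0.36, 0.77, -0.0], [0, 0, -1.6], 0.1], [[0.34, 0.78, -0.0], [0, 0, -1.6], 0.1], [[0.31, 0.8, -0.0], [0, 0, -1.6], 0.1]]
[[[0.3, 0.8, -0.0], [0, 0, -1.7], 0.1], [[0.27, 0.8, -0.0], [0, 0, -1.6], 0.1], [[0.25, 0.82, -0.0], [0, 0, -1.6], 0.1], [[0.22, 0.82, -0.0], [0, 0, -1.6], 0.1], [[0.2, 0.83, -0.0], [0, 0, -1.6], 0.1]]
[[[0.18, 0.83, -0.0], [0, 0, -1.7], 0.1], [[0.15, 0.84, -0.0], [0, 0, -1.6], 0.1], [[0.13, 0.84, -0.0], [0, 0, -1.6], 0.1], [[0.11, 0.85, -0.0], [0, 0, -1.6], 0.1], [[0.08, 0.85, -0.0], [0, 0, -1.7], 0.1]]
[[[0.06, 0.85, -0.0], [0, 0, -1.6], 0.1], [[0.04, 0.85, -0.0], [0, 0, -1.6], 0.1], [[0.01, 0.85, -0.0], [0, 0, -1.6], 0.1], [[-0.02, 0.85, -0.0], [0, 0, -1.6], 0.1], [[-0.04, 0.85, -0.0], [0, 0, -1.7], 0.1]]
[[[-0.06, 0.85, -0.0], [0, 0, -1.6], 0.1], [[-0.08, 0.85, -0.0], [0, 0, -1.6], 0.1], [[-0.08, 0.59, -0.0], [0, 0, -1.1], 0.1], [[-0.04, 0.25, -0.0], [0, 0, -0.5], 0.1]]
end [0.5489 0.2283 0.2499] 100.48
```

>>> move_arm(
  moves=[
    [[0,0,-0.56],[0,0,0],0.1],
    [[0,0,-0.85],[0,0,0],0.1],
    [[0,0,-1.0],[0,0,0],0.1],
    [[0,0,-1.0],[0,0,0],0.1],
    [[0,0,-1.0],[0,0,0],0.1],
  ],
)

```text
clock: 13.18
position: [0.5616, -0.3034, 0.2183]
ee_rot: [0.259, 0.966, 0.0, 0.0]
ft_force: [-0.2, -0.1, -1.0]
grip_width: 0.246
```

>>> move_arm(
  moves=[
    [[0,0,-0.94],[0,0,0],0.1],
    [[0,0,-0.28],[0,0,0],0.1],
    [[0.13,0.22,0],[0,0,-0.5],0.1],
    [[0.31,0.51,0],[0,0,-1.1],0.1],
    [[0.43,0.74,0],[0,0,-1.6],0.1],
  ],
)

```text
clock: 13.8
position: [0.5602, -0.2592, 0.2463]
ee_rot: [0.231, 0.973, 0.0, -0.001]
ft_force: [1.4, 0.7, -2.0]
grip_width: 0.242
```

>>> move_arm(
  moves=[
    [[0.4,0.75,0],[0,0,-1.7],0.1],
    [[0.38,0.76,0],[0,0,-1.6],0.1],
    [[0.36,0.77,0],[0,0,-1.6],0.1],
    [[0.34,0.78,0],[0,0,-1.6],0.1],
    [[0.31,0.8,0],[0,0,-1.6],0.1],
  ],
)

```text
clock: 14.42
position: [0.558, -0.1529, 0.2473]
ee_rot: [0.162, 0.987, 0.0, 0.0]
ft_force: [1.4, -0.3, -1.6]
grip_width: 0.242
```

>>> move_arm(
  moves=[
    [[0.3,0.8,0],[0,0,-1.7],0.1],
    [[0.27,0.8,0],[0,0,-1.6],0.1],
    [[0.25,0.82,0],[0,0,-1.6],0.1],
    [[0.22,0.82,0],[0,0,-1.6],0.1],
    [[0.2,0.83,0],[0,0,-1.6],0.1],
  ],
)

```text
clock: 15.05
position: [0.5552, -0.0465, 0.2473]
ee_rot: [0.092, 0.996, 0.0, 0.0]
ft_force: [-0.1, 0.1, -1.3]
grip_width: 0.245
```

>>> move_arm(
  moves=[
    [[0.18,0.83,0],[0,0,-1.7],0.1],
    [[0.15,0.84,0],[0,0,-1.6],0.1],
    [[0.13,0.84,0],[0,0,-1.6],0.1],
    [[0.11,0.85,0],[0,0,-1.6],0.1],
    [[0.08,0.85,0],[0,0,-1.7],0.1],
  ],
)

```text
clock: 15.68
position: [0.5525, 0.0601, 0.2473]
ee_rot: [0.02, 1.0, 0.0, 0.0]
ft_force: [0.1, -0.2, -1.9]
grip_width: 0.244
```

>>> move_arm(
  moves=[
    [[0.06,0.85,0],[0,0,-1.6],0.1],
    [[0.04,0.85,0],[0,0,-1.6],0.1],
    [[0.01,0.85,0],[0,0,-1.6],0.1],
    [[-0.02,0.85,0],[0,0,-1.6],0.1],
    [[-0.04,0.85,0],[0,0,-1.7],0.1],
  ],
)

```text
clock: 16.3
position: [0.5498, 0.1663, 0.2473]
ee_rot: [-0.051, 0.999, 0.0, 0.0]
ft_force: [0.5, 0.1, -1.4]
grip_width: 0.243
```

>>> move_arm(
  moves=[
    [[-0.06,0.85,0],[0,0,-1.6],0.1],
    [[-0.08,0.85,0],[0,0,-1.6],0.1],
    [[-0.08,0.59,0],[0,0,-1.1],0.1],
    [[-0.04,0.25,0],[0,0,-0.5],0.1],
    [[0,0,0],[0,0,0],0.1],
  ],
)

```text
clock: 16.92
position: [0.5482, 0.2288, 0.2472]
ee_rot: [-0.091, 0.996, -0.0, -0.0]
ft_force: [0.3, -1.0, -1.5]
grip_width: 0.247
```

```bash
python3 - <<'E'
from h import *
o=get_obs();h=here();print(h,o["ft_force"],o["grip_width"],o["clock"],o["joint_pos"])
i=camera_info("wrist");w=camera("wrist")[:,:,::-1]
t=np.radians(100.5);c=[.566,.136]
print(proj(i,[[.5489,.2284,.008],[*c,.119]]))
for s in(-27,27): # predicted slot edges on cover top at r 60,165
    a=t+np.radians(s);print(proj(i,[[c[0]+r*np.cos(a),c[1]+r*np.sin(a),.109] for r in(.04,.165)]).round(0).tolist())
cv2.imwrite("pics/w4.png",(255*(w/255.)**.6).astype('uint8'))
E
```

```text
[np.float64(0.5481554535085663), np.float64(0.228790604154503), np.float64(0.2472150457706399), np.float64(100.49106843966248)] [ 0.30625919 -0.95962071 -1.46274153] 0.2466089076887691 16.925 [-0.60162081  0.25262926  0.15630462  1.53335479 -0.03966909  1.35887525
  1.3120532 ]
[[316.74938821 169.96112749]
 [222.14974447 193.7446159 ]]
[[261.0, 208.0], [365.0, 256.0]]
[[259.0, 174.0], [373.0, 115.0]]
```

View pics/w4.png

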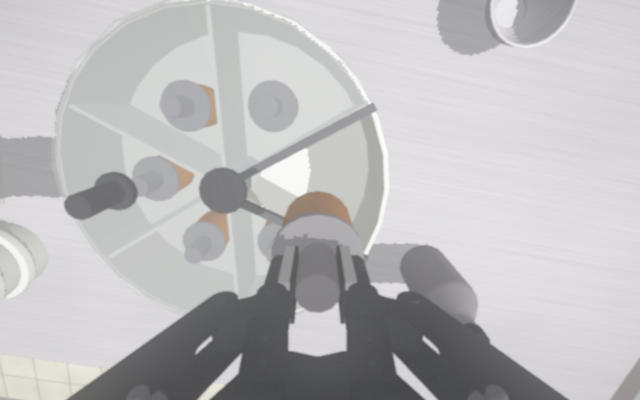

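The wrist view shows the hub at (223,190), 4 px from prediction, with strips framing the empty bay and the jar held upright over the slot. Clearance is about 15 mm each side, so I'll lower it.

>>> move_arm(
  moves=[
    [[0,0,0.4],[0,0,0],0.1],
    [[0,0,0.8],[0,0,0],0.1],
    [[0,0,0.9],[0,0,0],0.1],
    [[0,0,0.9],[0,0,0],0.1],
    [[0,0,0.8],[0,0,0],0.1],
  ],
)

```text
clock: 17.6
position: [0.5479, 0.2279, 0.1508]
ee_rot: [-0.091, 0.996, -0.0, -0.0]
ft_force: [-0.2, -0.0, -1.5]
grip_width: 0.245
```

>>> move_arm(
  moves=[
    [[0,0,0.8],[0,0,0],0.1],
    [[0,0,0.7],[0,0,0],0.1],
    [[0,0,0.6],[0,0,0],0.1],
    [[0,0,0.5],[0,0,0],0.1],
    [[0,0,0.2],[0,0,0],0.1],
  ],
)

```text
clock: 18.23
position: [0.5479, 0.2287, 0.0815]
ee_rot: [-0.091, 0.996, -0.0, -0.0]
ft_force: [0.3, 0.1, -1.3]
grip_width: 0.244
```

>>> move_arm(
  moves=[
    [[0,0,0.08],[0,0,0],0.1],
    [[0,0,0.08],[0,0,0],0.1],
    [[0,0,0.06],[0,0,0],0.1],
    [[0,0,0.06],[0,0,0],0.1],
    [[0,0,0],[0,0,0],0.1],
  ],
)

```text
clock: 18.85
position: [0.5481, 0.2288, 0.0753]
ee_rot: [-0.091, 0.996, 0.0, 0.0]
ft_force: [-0.2, 0.6, -1.3]
grip_width: 0.249
```

>>> move_arm(
  moves=[
    [[0,0,0.06],[0,0,0],0.1],
    [[0,0,0.06],[0,0,0],0.1],
    [[0,0,0.06],[0,0,0],0.1],
    [[0,0,0.04],[0,0,0],0.1],
    [[0,0,0],[0,0,0],0.1],
  ],
)

```text
clock: 19.48
position: [0.5481, 0.2288, 0.0697]
ee_rot: [-0.091, 0.996, -0.0, -0.0]
ft_force: [0.2, -0.2, -1.8]
grip_width: 0.243
```

>>> move_arm(
  moves=[
    [[0,0,0.03],[0,0,0],0.1],
    [[0,0,0.03],[0,0,0],0.1],
    [[0,0,0],[0,0,0],0.1],
  ],
)

```text
clock: 19.85
position: [0.5481, 0.2288, 0.0683]
ee_rot: [-0.091, 0.996, 0.0, -0.0]
ft_force: [0.2, -0.4, -2.4]
grip_width: 0.244
```

>>> move_arm(
  moves=[
    [[0,0,0.03],[0,0,0],0.1],
    [[0,0,0.03],[0,0,0],0.1],
    [[0,0,0],[0,0,0],0.1],
  ],
)

```text
clock: 20.23
position: [0.5484, 0.2289, 0.0678]
ee_rot: [-0.091, 0.996, 0.0, 0.0]
ft_force: [-2.5, -1.5, 7.9]
grip_width: 0.242
```

The jar has touched down gently at 8 N. I'll release and retreat upward.

>>> move_arm(
  moves=[
    [[0,0,-0.02],[0,0,0],0.2],
    [[0,0,0],[0,0,0],0.32],
    [[0,0,0],[0,0,0],0.45],
    [[0,0,0],[0,0,0],0.6],
    [[0,0,0],[0,0,0],0.6],
  ],
)

```text
clock: 20.85
position: [0.5481, 0.2288, 0.0673]
ee_rot: [-0.091, 0.996, 0.0, -0.0]
ft_force: [-0.2, -0.5, -0.3]
grip_width: 0.595
```

>>> move_arm(
  moves=[
    [[0,0,-0.3],[0,0,0],0.6],
    [[0,0,-0.6],[0,0,0],0.6],
    [[0,0,-0.9],[0,0,0],0.6],
    [[0,0,-1.0],[0,0,0],0.6],
    [[0,0,-1.0],[0,0,0],0.6],
  ],
)

```text
clock: 21.48
position: [0.5483, 0.2289, 0.1645]
ee_rot: [-0.091, 0.996, 0.0, 0.001]
ft_force: [0.2, 0.6, 0.0]
grip_width: 0.601
```

>>> move_arm(
  moves=[
    [[0,0,-1.0],[0,0,0],0.6],
    [[0,0,-1.0],[0,0,0],0.6],
    [[0,1.0,-1.0],[0,0,0],0.6],
    [[0,1.0,0],[0,0,0],0.6],
    [[0,1.0,0],[0,0,0],0.6],
  ],
)

```text
clock: 22.1
position: [0.5345, 0.3033, 0.2392]
ee_rot: [-0.091, 0.996, 0.001, 0.001]
ft_force: [0.3, -1.1, 0.0]
grip_width: 0.601
```

>>> move_arm(
  moves=[
    [[0.6,1.0,0],[0,0,0],0.6],
    [[0.8,1.0,0],[0,0,0],0.6],
    [[0.9,1.0,0],[0,0,0],0.6],
    [[0.9,1.0,0],[0,0,0],0.6],
    [[0.9,1.0,0],[0,0,0],0.6],
  ],
)

```text
clock: 22.72
position: [0.4101, 0.4074, 0.2387]
ee_rot: [-0.091, 0.996, 0.0, 0.001]
ft_force: [0.1, 0.4, 0.2]
grip_width: 0.603
```

```bash
python3 - <<'E'
from h import *
o=get_obs();print(here(),o["clock"])
im=camera("top")[:,:,::-1]
a=cv2.resize(im[135:270,205:340],None,fx=4.4,fy=4.4,interpolation=cv2.INTER_CUBIC)
cv2.imwrite("pics/c5.png",(255*(a/255.)**.6).astype('uint8'))
E
```

```text
[np.float64(0.41011510781769156), np.float64(0.40741424341709814), np.float64(0.2387272100163561), np.float64(100.4788006627269)] 22.725
```

View pics/c5.png

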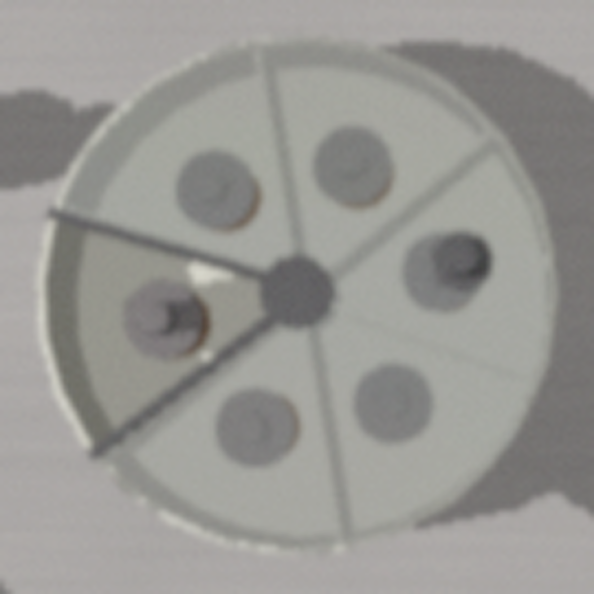

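The final view shows the jar upright and centred in the bay at ≈(166,320). The strips have not moved, with ends at (48,210) and (95,455), and the arm is clear.

```bash
python3 -c "
from workcell import *
print(hand_in())"
```

```text
the job is handed in; nothing more can be done
None
```

The cover is turned and the small amber jar stands in the bay that was empty. The job was handed in at about 23 s of the 67 s allowed.

- **Cover:** I turned it about 128° clockwise by the post, until the slot was over the empty bay, then let go. The slot strips put it at about 100.9° and the gripper position at about 100.2°, against a bay direction of 100.5°. After the jar was placed, the strips showed at the same pixels as before.
- **Jar:** I lifted it by its knob, carried it over the post and lowered it through the slot. It touched the bay floor at about 8 N before I released it. The last top view shows it upright and centred in the bay, with the arm clear.
- **Checks that disagreed:** The two slot readings differ by about 0.7°, close to my measuring error. The post's measured radius came out at 111–113 mm instead of 110 mm, which suggests a small offset in my carousel centre. While turning the post, the wrist force reading briefly reached about 19 N, from a small height and radius offset that I then corrected.
- **Not checked:** I did not take a last picture of the forceps, tubs, bottle and dish, but no move came near them.

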